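Draw the gauge balls from the feeder

TASK

Slide the long-handled catch cup into the fence corner so that it stands centred under the ball feeder, then push the feeder's shutter open so that all five steel balls drop into the cup, and push the shutter fully shut again. Leave the cup standing upright on the counter under the feeder with the balls in it, and leave the other things on the counter where they are.

Things in the scene. Friction and masses are not known exactly. Their poses are not given: they have to be found in the camera images.
- outlet (a point): Centre of the lower mouth of the ball feeder's square clear throat (36 mm inside, 44 mm outside), 78 mm above the counter. z up, y = the direction in which the shutter opens, x = towards the posts at the feeder's back. Under it, between fence and counter, nothing hangs below 72 mm.
- feeder: The ball feeder: fixed, its place and yaw vary. Clear throat, above it an open dark steel funnel 92 mm square outside, its top 197 mm above the counter, carried by two steel posts 16 mm thick at x = 56, y = -42 and +42 mm. Origin: on the counter straight below the outlet; axes as the outlet's.
- fence_corner (a point): Inner corner, on the counter, of the dark steel fence (14 mm high) that holds the catch cup: 38 mm in +x and 38 mm in +y of the outlet, axes the same. The rear rail's face runs from here 117 mm to -y, the left stop's face 88 mm to -x; the corner is open to -x and -y. A cup centred under the outlet has 2 mm between its rim and the plane of each face (8 mm at its narrower foot).
- shutter (a joint): Opening of the flat brass shutter under the throat (44 mm wide, 5 mm thick): 0 = fully shut at its stop, 0.046 m = fully open at its stop. It slides along the outlet's +y to open, drags with about 1.5 N plus 6 N per m/s, has no spring and stays where left. Its strip sticks out on the feeder's +y side and ends in an upright tab. No ball passes below 15 mm of opening.
- tab (a point): Point on the middle of the shutter's upright brass tab, 117.5 mm above the counter. The tab is a plate 50 mm along the outlet's x, 8 mm thick along y; it rises to 140.5 mm above the counter. It lies 135 mm in +y of the outlet with the shutter shut, 181 mm with it open, and can be pushed either way. Axes as the outlet's.
- cup_grip (a point): Centre of the catch cup's grip block, 31 mm above the counter. The catch cup is black bakelite with a long steel tail bar: the walnut block is 26 mm along x, 14 mm thick along y, 62 mm high and stands on the counter. The cup's axis is 125 mm in +x of the block; the bar, 12 mm wide, top at 34 mm, joins them. About 160 g. x: from block to cup; z up.
- cup_mouth (a point): Centre of the mouth of the catch cup, 55 mm above its underside. The cup is 72 mm across at the rim, 60 mm at the foot, wall 4 mm, floor 5 mm. x axis points away from the grip block.
- cup_floor (a point): Centre of the catch cup's inner floor, 5 mm above its underside. Axes as the cup's.
- ball1_center (a point): Centre of steel ball 1 of 5, 16 mm across, 17 g, lying in the feeder's throat on the shutter at the start.
- ball2_center (a point): Centre of steel ball 2 of 5, 16 mm across, 17 g, lying in the feeder's throat on the shutter at the start.
- ball3_center (a point): Centre of steel ball 3 of 5, 16 mm across, 17 g, lying in the feeder's throat on the shutter at the start.
- ball4_center (a point): Centre of steel ball 4 of 5, 16 mm across, 17 g, lying in the feeder's throat on the shutter at the start.
- ball5_center (a point): Centre of steel ball 5 of 5, 16 mm across, 17 g, lying in the feeder's throat on the shutter at the start.
- lens_blank: Bystander: frosted glass lens blank, disc 64 mm across and 17 mm high. Origin: centre of its underside.
- lens_gauge: Bystander: aluminium lens gauge lying face up, round dial 48 mm across on a 95 mm bar, 29 mm high. Origin: on the counter under the dial's centre.
- centering_cup: Bystander: plain black centering cup without a handle, 68 mm across and 45 mm high. Not the catch cup. Origin: centre of its underside.
- loose_polisher: Bystander: turned brass polishing tool standing on its broad foot, 54 mm across and 70 mm high. Origin: centre of its underside.
- spacer_ring: Bystander: flat brass ring, 60 mm outside, 12 mm high. Origin: centre of its underside.
Not all that is in view belongs to the job. What is meant by the part that bears cup_grip is not turquoise, and is the larger of those in its own colour.

How it is judged:
On the way, in this order (a step that is already met when the one before it is completed fails the run):
1. the catch cup stands centred under the outlet (axis within 12 mm) (horizontal distance between cup_mouth and outlet below 0.012 m and angle between cup_mouth's own z axis and vertical below 0.1 rad), for 0.2 s.
2. all five balls are in the cup (horizontal distance between each of ball1_center, ball2_center, ball3_center, ball4_center, ball5_center and cup_mouth below 0.032 m and z of ball1_center in the frame of cup_floor between 0 and 0.045 m and z of ball2_center in the frame of cup_floor between 0 and 0.045 m and z of ball3_center in the frame of cup_floor between 0 and 0.045 m and z of ball4_center in the frame of cup_floor between 0 and 0.045 m and z of ball5_center in the frame of cup_floor between 0 and 0.045 m), for 0.2 s.
At the end, for the whole second after the job is handed in: All five balls lie inside the catch cup, the cup stands upright (within 0.08 rad) and at rest on the counter with its axis within 15 mm of the outlet's, and the shutter is shut to within 5 mm (all of step 2 and value of joint shutter below 0.005 m and horizontal distance between cup_mouth and outlet below 0.015 m and height (world z) of cup_floor below 0.009 m and angle between cup_mouth's own z axis and vertical below 0.08 rad and linear speed of cup below 0.02 m/s); the robot touches nothing.
It fails at once if another loose thing on the counter is shifted by more than 20 mm (distance of any of lens_blank, lens_gauge, centering_cup, loose_polisher, spacer_ring from where it was at the start of the episode above 0.02 m).
It fails at once if the catch cup is tipped by more than 0.5 rad (angle between cup_mouth's own z axis and vertical above 0.5 rad).
It also fails if it takes over 54 s, if anything falls off the work surface, if the arm or the gripper's body presses on something with over 40 N, if the wrist force passes 120 N, or if a joint passes its speed limit or range.

ROBOT

A 6-joint arm with a two-finger parallel gripper is mounted at the origin on the work surface. World frame = base frame: x ahead of the robot, y to its left, z up, the work surface at z = 0. Lengths are in m, angles in rad, forces in N, time in s.
With the tool pointing down it reaches from about 0.25 to 0.725 m from the base axis. Payload 4 kg.
Tool frame: the origin (TCP) lies at the centre of the arm's flange, where the gripper is bolted on; the fingertips stand 173 mm ahead of it and the grasp point (between the pads) lies 155 mm ahead of it; x points along the fingers, z is the direction in which the jaws open and shut, and the axes are right-handed (so a half turn about x gives the same grasp; the last joint's range is limited). The gripper opens to 85 mm and grips with 20 to 120 N. Pads are 22 mm wide; open, the fingers measure 114 mm over their backs; the gripper's body (76 mm by 85 mm) begins 54 mm behind the grasp point. The pads swing forward as they close: fully open they stand 13 mm farther back than shut.
Start: joints at [-1.182, 0.241, 0.005, 1.335, 0, 1.571], TCP at [0.19, -0.463, 0.405] pointing down, gripper open.
Joint ranges: [-2.72, 2.72], [-1.05, 1.87], [-1.09, 1.28], [-1.99, 2.15], [-1.42, 1.44], [-3.14, 3.14]. Speed limits (rad/s): [2.79, 2.79, 3.14, 3.14, 3.14, 3.14].

INTERFACE

Orientations are given as a unit quaternion [x, y, z, w].
In Python, from workcell import bot gives the robot as it stands.
- The arm moves only by the tool arm_command, never from a script. Its argument "moves" is one flat list of numbers, 7 for each row, row after row: the shift along the tool's x, y, z in m, then the turn, a rotation vector about the tool's x, y, z in rad, then the closure, from -1 (fully open) to 1 (shut). A call has 1 to 20 rows; each row shifts and turns the pose as measured when the row begins, along the tool's axes as they then stand; what a row does not reach is not made up. A row lasts 1/12 s, in which the tool goes at most 41.7 mm and 7.16 degrees, less where a joint would pass 70% of its speed; a pose out of reach is approached as far as the arm can. A call with a gripper value outside its range is refused whole. The fingers move at their own pace and stop on an object; the grip force is fixed at half the most. Time passes only in rows, so rows that do not move let the fingers close. It gives the time, the measured TCP pose, the force and the opening at its end, in the units of the state.
- bot.get_obs(): the state, without advancing time (a new reading comes with each control period).
- bot.camera(name): name is "side" or "top" or "wrist"; returns the picture (420x560x3 uint8, red, green, blue); there is no depth.
- bot.get_calibration(name): a dict with "mtx" (3x3 intrinsics, pixels), "world_from_camera" (4x4, takes a point from camera to world coordinates); the wrist camera has in their place "mount" (4x4, takes a point from camera to tool coordinates, whose origin is the TCP and whose axes are the tool frame's). Camera axes: x right, y up, looking along -z (the intrinsics and any distortion apply to the point x, -y, -z); pixel columns grow to the right and rows downward; lengths in m; the calibration is good to about 2 mm. A picture is of the moment at which its call begins: read the wrist's pose just before it. get_calibration takes no time and is no camera call.
- bot.job_done(): hands the job in, once; it reports no verdict.
The state is a dict: "clock": time; "joint_pos": joint angles; "joint_vel": joint speeds; "tau": joint torques, N m; "eef_pos": TCP position; "tool_rot": TCP orientation; "ft_force": force on the tool from outside, world axes, zero at the start; "ft_torque": the same for the moment, N m; "grip_width": finger opening in m.
Only numpy, scipy, OpenCV 4.12 (cv2) and the standard library are available. Lean on these libraries where they do the work, as an engineer would, in place of code of your own. Each camera call takes 0.05 s, during which the arm holds its last target.

## Working session

There is one attempt and no reset: what is moved stays moved. The work goes in short steps, Python scripts to look and compute and a tool call to move; the robot and the scene stay as the last step left them, time stands still between calls to the robot, and variables do not carry over. Pictures are saved under pics/ and viewed, and the job is handed in when it is done.

Besides the shell and the picture viewer there is one more tool, called after "Emit:" in YAML: its name, and indented under it one key for each argument. arm_command: Moves the arm, as the interface text tells. Its arguments: {"type":"object","properties":{"moves":{"type":"array"}},"required":["moves"]}

```bash
mkdir -p pics; ls
cat > h.py <<'E'
import numpy as np, cv2
from workcell import bot
def snap(n,f):
    im=bot.camera(n); cv2.imwrite('pics/'+f,im[:,:,::-1]); return im
E
python3 - <<'E'
from h import *
for n in ['top','side','wrist']:
    snap(n,n+'0.png'); print(n,{k:np.round(v,4).tolist() if not isinstance(v,str) else v for k,v in bot.get_calibration(n).items()})
print(bot.get_obs())
E
```

```text
pics
top {'mtx': [[500.7638, 0.0, 276.2658], [0.0, 500.7638, 205.5701], [0.0, 0.0, 1.0]], 'world_from_camera': [[0.009, 0.9967, -0.0802, 0.4689], [-0.9998, 0.0076, -0.0172, -0.0357], [-0.0165, 0.0803, 0.9966, 1.342], [0.0, 0.0, 0.0, 1.0]]}
side {'mtx': [[397.6592, 0.0, 281.0019], [0.0, 397.6592, 210.607], [0.0, 0.0, 1.0]], 'world_from_camera': [[-0.9515, 0.1934, -0.2394, 0.3232], [-0.3077, -0.5855, 0.75, 0.7712], [0.0049, 0.7873, 0.6166, 0.7178], [0.0, 0.0, 0.0, 1.0]]}
wrist {'mtx': [[309.0034, 0.0, 286.239], [0.0, 309.0034, 213.2872], [0.0, 0.0, 1.0]], 'mount': [[-0.001, 0.2922, -0.9564, 0.0311], [0.0008, 0.9564, 0.2922, 0.0754], [1.0, -0.0005, -0.0012, 0.0001], [0.0, 0.0, 0.0, 1.0]]}
{'clock': 0.15, 'joint_pos': array([-1.18200684e+00,  2.41244231e-01,  4.03521846e-03,  1.33519858e+00,
        2.94220836e-05,  1.57079116e+00]), 'joint_vel': array([-8.13783092e-04, -1.81389174e-03,  3.08093272e-03, -8.72589817e-05,
       -8.82305512e-04, -1.13129882e-03]), 'tau': array([ 5.25564756e-04, -3.72635436e+01,  2.52638000e+01,  1.23609873e-02,
        4.48192498e-05, -6.14588785e-06]), 'eef_pos': array([ 0.18946253, -0.4624991 ,  0.40401567]), 'tool_rot': array([ 0.39432045,  0.58763681, -0.39366834,  0.58670232]), 'ft_force': array([-0.47481628, -0.34173792,  0.70913435]), 'ft_torque': array([ 0.03017574, -0.00337803,  0.04337402]), 'grip_width': 0.085658883341594}
```

View pics/top0.png

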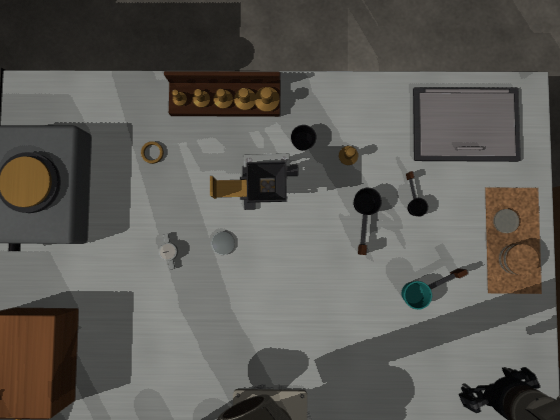

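View pics/side0.png

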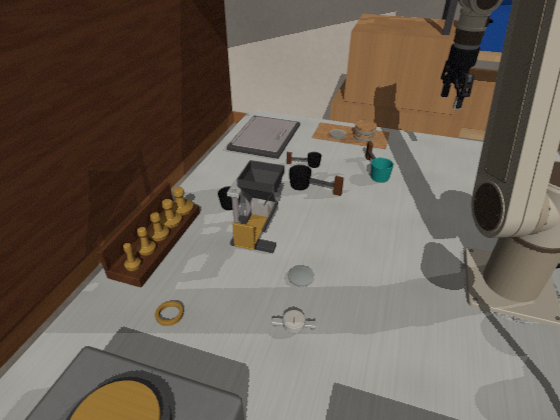

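View pics/wrist0.png

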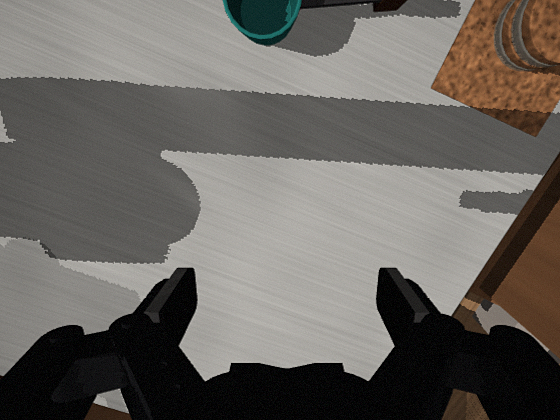

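Candidates for the catch cup in the top view:
- Turquoise handled cup at (417,294): wrong colour.
- Small black handled cup at (417,207): the smaller black one.
- Plain black cup at (303,137): no handle.
- Large black handled cup at (367,201), with its block at (362,250): this is my choice.

I'll check it in close crops.

Run:
```python
import cv2
im=cv2.imread('pics/top0.png')
cv2.imwrite('pics/c1.png',cv2.resize(im[175:265,340:440],None,fx=6,fy=6,interpolation=cv2.INTER_CUBIC))
cv2.imwrite('pics/c2.png',cv2.resize(im[145:220,200:310],None,fx=7,fy=7,interpolation=cv2.INTER_CUBIC))
im=cv2.imread('pics/side0.png')
cv2.imwrite('pics/c3.png',cv2.resize(im[150:260,210:350],None,fx=5,fy=5,interpolation=cv2.INTER_CUBIC))
```

```text
(no output)
```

View pics/c1.png

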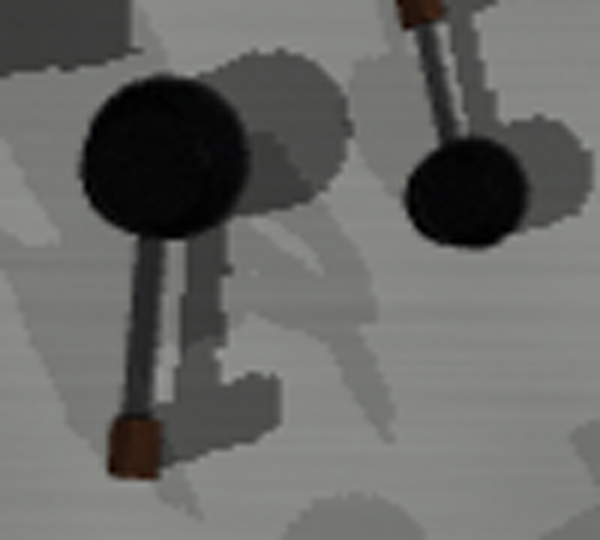

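View pics/c2.png

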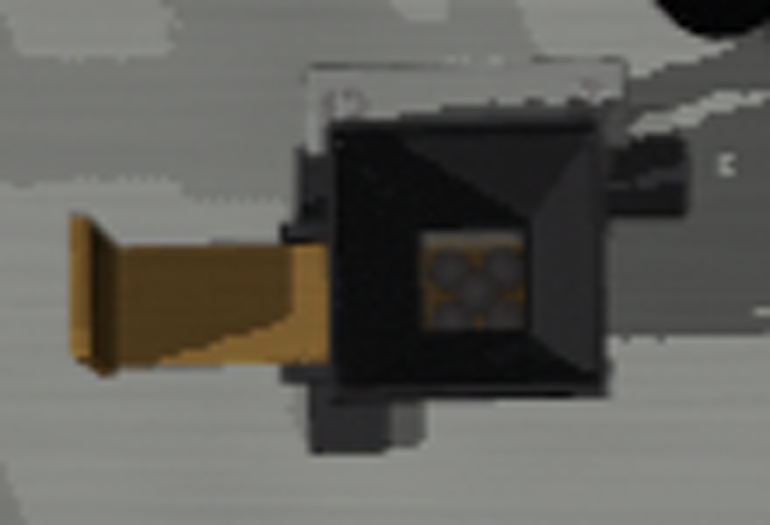

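View pics/c3.png

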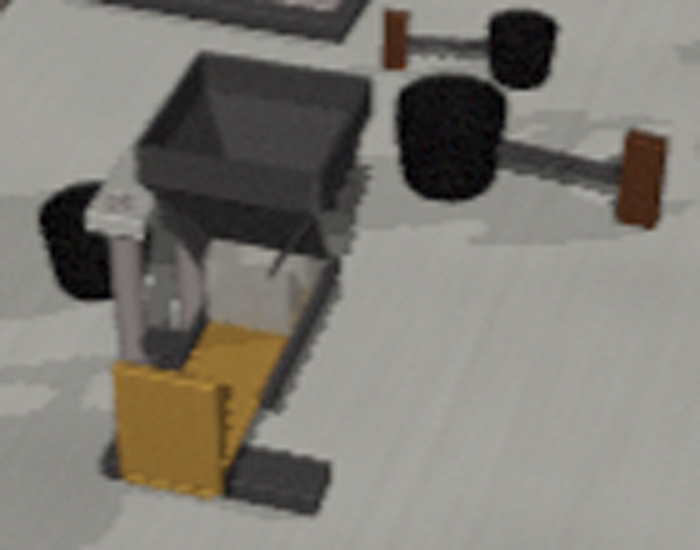

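```bash
cat >> h.py <<'E'
def ray(n,u,v,pose=None):
    c=bot.get_calibration(n);K=np.array(c['mtx'])
    if n=='wrist':
        from scipy.spatial.transform import Rotation as R
        T=np.eye(4);T[:3,:3]=R.from_quat(pose[1]).as_matrix();T[:3,3]=pose[0];T=T@np.array(c['mount'])
    else:T=np.array(c['world_from_camera'])
    x=np.linalg.solve(K,[u,v,1]);d=T[:3,:3]@np.array([x[0],-x[1],-x[2]]);return T[:3,3],d
def atz(n,u,v,z,pose=None):
    o,d=ray(n,u,v,pose);return o+d*(z-o[2])/d[2]
def proj(n,p,pose=None):
    c=bot.get_calibration(n);K=np.array(c['mtx'])
    if n=='wrist':
        from scipy.spatial.transform import Rotation as R
        T=np.eye(4);T[:3,:3]=R.from_quat(pose[1]).as_matrix();T[:3,3]=pose[0];T=T@np.array(c['mount'])
    else:T=np.array(c['world_from_camera'])
    q=np.linalg.inv(T)@np.append(p,1);q=K@np.array([q[0],-q[1],-q[2]]);return q[:2]/q[2]
E
python3 - <<'E'
from h import *
def c2(x,y,z):return atz('top',200+(x-3)/7,145+(y-3)/7,z)[:2].round(4)
for p in [(330,125),(607,120),(607,395),(333,390)]:print('fun',c2(*p,.197))
for p in [(422,325),(525,230),(422,230),(525,325)]:print('thr',c2(*p,.078))
for p in [(70,213),(72,360)]:print('tab',c2(*p,.1405))
for p in [(475,292)]:print('ball',c2(*p,.086))
def c1(x,y,z):return atz('top',340+(x-3)/6,175+(y-3)/6,z)[:2].round(4)
print('cup',c1(165,157,.055),c1(80,157,.055),c1(248,157,.055),'blk',c1(135,448,.062),c1(110,478,.062),c1(160,418,.062))
for n,p in dict(blank=(224,242),gauge=(169,252),cent=(303,137),pol=(348,155),ring=(152,152)).items():print(n,atz('top',*p,.02)[:2].round(3))
E
```

```text
fun [0.6606 0.0533]
fun [ 0.6628 -0.0382]
fun [ 0.5717 -0.0389]
fun [0.5727 0.0511]
thr [0.6074 0.0281]
thr [ 0.6424 -0.0089]
thr [0.6421 0.0285]
thr [ 0.6077 -0.0093]
tab [0.6387 0.1474]
tab [0.5875 0.1457]
ball [0.6186 0.0087]
cup [ 0.5869 -0.2469] [ 0.5866 -0.2105] [ 0.5871 -0.2823] blk [ 0.4625 -0.2324] [ 0.4497 -0.2218] [ 0.4752 -0.243 ]
blank [0.478 0.124]
gauge [0.45  0.269]
cent [ 0.76  -0.083]
pol [ 0.712 -0.203]
ring [0.717 0.322]
```

The crop confirms it. The cup's rim centre is at (367,201), its rim measures 72 mm, and the block-to-axis distance is 125 mm. Next I'll work out the reach.

```bash
cat >> h.py <<'E'
from scipy.spatial.transform import Rotation as R
def state():
    o=bot.get_obs();r=R.from_quat(o['tool_rot']);return o,np.array(o['eef_pos']),r
def plan(tx,ty,tz,yaw):
    """target TCP, tool x down, tool z at world angle (yaw+pi/2) or opposite"""
    o,p,r=state();M=r.as_matrix()
    best=None
    for s in (1,-1):
        z=np.array([-np.sin(yaw),np.cos(yaw),0])*s;x=np.array([0,0,-1.]);y=np.cross(z,x)
        D=R.from_matrix(np.c_[x,y,z]);rv=(r.inv()*D).as_rotvec()
        if best is None or np.linalg.norm(rv)<np.linalg.norm(best[0]):best=(rv,D)
    d=np.array([tx,ty,tz])-p
    print('t',round(o['clock'],2),'tcp',p.round(4),'toolz',M[:,2].round(3),'tooly',M[:,1].round(3),'toolx',M[:,0].round(3))
    print('dworld',d.round(4),'now-frame shift',(r.inv().apply(d)*1000).round(1),'rot',best[0].round(4),'after-rot shift',(best[1].inv().apply(d)*1000).round(1),'F',o['ft_force'].round(1),'w',round(o['grip_width'],4),'j6',o['joint_pos'].round(2))
E
python3 - <<'E'
from h import *
plan(.4625,-.2324,.30,-.117)
E
```

```text
t 0.15 tcp [ 0.1895 -0.4625  0.404 ] toolz [ 0.379 -0.925 -0.002] tooly [0.925 0.379 0.   ] toolx [-0.001  0.002 -1.   ]
dworld [ 0.273   0.2301 -0.104 ] now-frame shift [ 104.2  339.9 -109.3] rot [ 5.058e-01 -1.600e-03  4.000e-04] after-rot shift [ 104.   244.3 -260.4] F [-0.5 -0.3  0.7] w 0.0857 j6 [-1.18  0.24  0.    1.34  0.    1.57]
```

Emit:
arm_command:
  moves: [0,0,0,0.101,0,0,-1,0,0,0,0.101,0,0,-1,0,0,0,0.101,0,0,-1,0,0,0,0.101,0,0,-1,0,0,0,0.101,0,0,-1,0.006,0.024,-0.026,0,0,0,-1,0.006,0.024,-0.026,0,0,0,-1,0.006,0.024,-0.026,0,0,0,-1,0.006,0.024,-0.026,0,0,0,-1,0.006,0.024,-0.026,0,0,0,-1,0.006,0.024,-0.026,0,0,0,-1,0.006,0.024,-0.026,0,0,0,-1,0.006,0.024,-0.026,0,0,0,-1,0.006,0.024,-0.026,0,0,0,-1,0,0,0,0,0,0,-1,0,0,0,0,0,0,-1]

```text
clock: 1.48
eef_pos: [0.4458, -0.2537, 0.3418]
tool_rot: [-0.536, -0.464, 0.536, -0.458]
ft_force: [-1.2, 0.1, 0.2]
grip_width: 0.0854
```

Run:
```python
from h import *
plan(.4625,-.2324,.193,-.117)
o,p,r=state(); pose=(p,r.as_quat())
print(pose)
snap('wrist','w1.png')
print(proj('wrist',[.4625,-.2324,.062],pose),proj('wrist',[.5869,-.2469,.055],pose))
```

```text
t 1.48 tcp [ 0.4458 -0.2537  0.3418] toolz [-0.149 -0.989 -0.006] tooly [ 0.989 -0.149 -0.007] toolx [-0.006  0.007 -1.   ]
dworld [ 0.0167  0.0213 -0.1488] now-frame shift [148.9  14.4 -22.7] rot [-0.0328 -0.0057  0.0072] after-rot shift [148.8  14.1 -23.1] F [-1.2  0.1  0.2] w 0.0854 j6 [-0.52  0.31 -0.07  1.2   0.    2.77]
(array([ 0.44582965, -0.25373108,  0.34184137]), array([-0.53581892, -0.46443184,  0.53620122, -0.45791856]))
[259.72936714 194.92023655] [250.48443663  25.27449365]
```

View pics/w1.png

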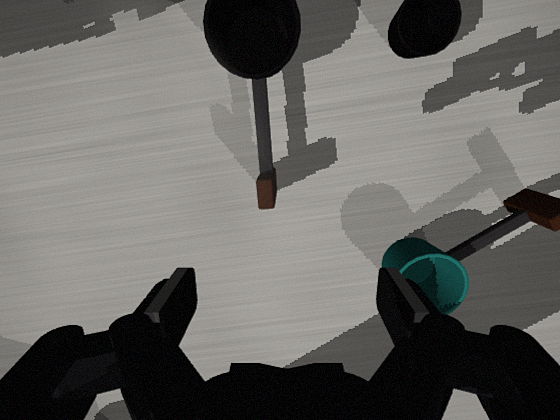

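Run:
```python
import cv2
im=cv2.imread('pics/w1.png')
cv2.imwrite('pics/w1c.png',cv2.resize(im[0:230,190:340],None,fx=3.5,fy=2.6*3.5/2.6,interpolation=cv2.INTER_CUBIC)[:600*2])
cv2.imwrite('pics/w1d.png',cv2.resize(im[150:220,220:310],None,fx=8,fy=8,interpolation=cv2.INTER_CUBIC))
```

```text
(no output)
```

View pics/w1d.png

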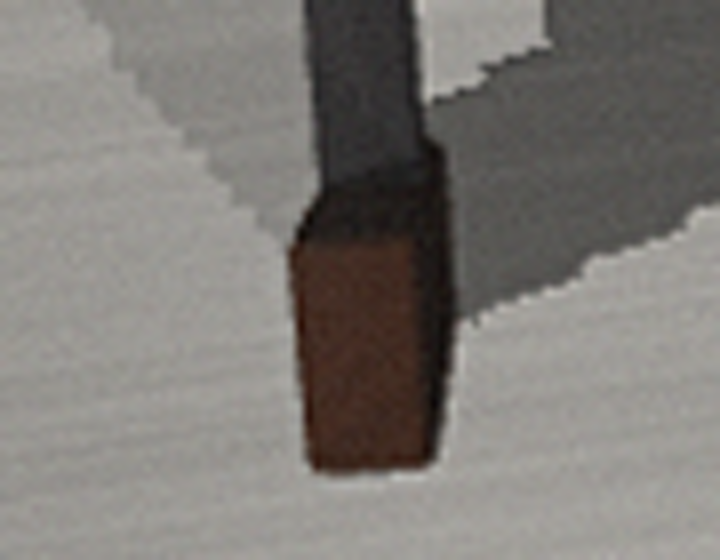

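Run:
```python
from h import *
o,p,r=state(); pose=(p,r.as_quat())
f=lambda x,y:atz('wrist',220+(x-3.5)/8,150+(y-3.5)/8,.062,pose)[:2].round(4)
print(f(362,355),[f(*q) for q in [(290,250),(412,235),(435,465),(310,470)]])
print(atz('wrist',252,25,.055,pose))
plan(.4625,-.2355,.193,-.117)
```

```text
[ 0.4626 -0.2367] [array([ 0.4745, -0.2313]), array([ 0.4742, -0.2438]), array([ 0.4498, -0.2422]), array([ 0.4512, -0.2292])]
[ 0.58676667 -0.24809143  0.055     ]
t 1.53 tcp [ 0.4456 -0.2539  0.3417] toolz [-0.15  -0.989 -0.006] tooly [ 0.989 -0.15  -0.007] toolx [-0.006  0.007 -1.   ]
dworld [ 0.0169  0.0184 -0.1487] now-frame shift [148.8  15.  -19.8] rot [-0.0336 -0.0066  0.007 ] after-rot shift [148.7  14.6 -20.3] F [0.4 0.5 0.8] w 0.0856 j6 [-0.52  0.31 -0.07  1.2   0.    2.77]
```

Joint 6 would run into its limit at the fence with this grasp. I'll use the half-turned grasp instead, rotating about −3.2 rad about the tool's x.

Emit:
arm_command:
  moves: [0,0,0,-0.123,0,0,-1,0,0,0,-0.123,0,0,-1,0,0,0,-0.123,0,0,-1,0,0,0,-0.123,0,0,-1,0,0,0,-0.123,0,0,-1,0,0,0,-0.123,0,0,-1,0,0,0,-0.123,0,0,-1,0,0,0,-0.123,0,0,-1,0,0,0,-0.123,0,0,-1,0,0,0,-0.123,0,0,-1,0,0,0,-0.123,0,0,-1,0,0,0,-0.123,0,0,-1,0,0,0,-0.123,0,0,-1,0,0,0,-0.123,0,0,-1,0,0,0,-0.123,0,0,-1,0,0,0,-0.123,0,0,-1,0,0,0,-0.123,0,0,-1,0,0,0,-0.123,0,0,-1,0,0,0,-0.123,0,0,-1,0,0,0,-0.123,0,0,-1]

```text
clock: 3.2
eef_pos: [0.4231, -0.2754, 0.3453]
tool_rot: [-0.266, 0.657, 0.272, 0.651]
ft_force: [-1.0, 0.5, 0.5]
grip_width: 0.0855
```

Run:
```python
from h import *
plan(.4625,-.2358,.193,-.09)
```

```text
t 3.2 tcp [ 0.4231 -0.2754  0.3453] toolz [ 0.711  0.703 -0.005] tooly [-0.703  0.711  0.011] toolx [-0.011  0.005 -1.   ]
dworld [ 0.0394  0.0396 -0.1523] now-frame shift [152.   -1.3  56.5] rot [-7.014e-01 -5.000e-04 -1.250e-02] after-rot shift [152.3 -35.7  42.9] F [-1.   0.5  0.5] w 0.0855 j6 [-0.58  0.29 -0.09  1.21 -0.    0.22]
```

Emit:
arm_command:
  moves: [0,0,0,-0.117,0,0,-1,0,0,0,-0.117,0,0,-1,0,0,0,-0.117,0,0,-1,0,0,0,-0.117,0,0,-1,0,0,0,-0.117,0,0,-1,0,0,0,-0.117,0,0,-1,0.02,-0.018,0.022,0,0,0,-1,0.02,-0.018,0.022,0,0,0,-1,0,0,0,0,0,0,-1,0,0,0,0,0,0,-1]

```text
clock: 4.03
eef_pos: [0.4507, -0.2458, 0.3075]
tool_rot: [-0.478, 0.521, 0.483, 0.517]
ft_force: [-0.3, -0.2, -0.1]
grip_width: 0.0853
```

Run:
```python
from h import *
plan(.4625,-.2358,.193,-.09)
```

```text
t 4.03 tcp [ 0.4507 -0.2458  0.3075] toolz [ 0.077  0.997 -0.001] tooly [-0.997  0.077  0.009] toolx [-0.009  0.    -1.   ]
dworld [ 0.0118  0.01   -0.1145] now-frame shift [114.4 -12.   10.9] rot [ 0.0129 -0.0008 -0.0092] after-rot shift [114.5 -10.8  11. ] F [-0.3 -0.2 -0.1] w 0.0853 j6 [-0.5   0.33 -0.13  1.12 -0.   -0.42]
```

Emit:
arm_command:
  moves: [0.01,-0.006,0.006,0.006,0,-0.005,-1,0.01,-0.006,0.005,0.006,0,-0.005,-1,0.02,0,0,0,0,0,-1,0.02,0,0,0,0,0,-1,0,0,0,0,0,0,-1,0,0,0,0,0,0,-1]

```text
clock: 4.53
eef_pos: [0.46, -0.2428, 0.2503]
tool_rot: [-0.477, 0.525, 0.471, 0.525]
ft_force: [0.6, -0.3, 0.4]
grip_width: 0.0855
```

Run:
```python
from h import *
plan(.4625,-.2358,.193,-.09)
o,p,r=state(); pose=(p,r.as_quat())
snap('wrist','w2.png')
g=p+r.apply([.155,0,0]);print('grasp pt',g, proj('wrist',[.4625,-.2358,.062],pose))
```

```text
t 4.53 tcp [ 0.46   -0.2428  0.2503] toolz [ 0.101  0.995 -0.005] tooly [-0.995  0.101 -0.006] toolx [ 0.005 -0.005 -1.   ]
dworld [ 0.0025  0.007  -0.0573] now-frame shift [57.2 -1.5  7.5] rot [-0.0112 -0.0048  0.0055] after-rot shift [57.3 -1.9  7.2] F [ 0.6 -0.3  0.4] w 0.0855 j6 [-0.49  0.4  -0.2   0.97 -0.   -0.38]
grasp pt [ 0.46074142 -0.24359326  0.09527224] [300.38993464 258.85111277]
```

View pics/w2.png

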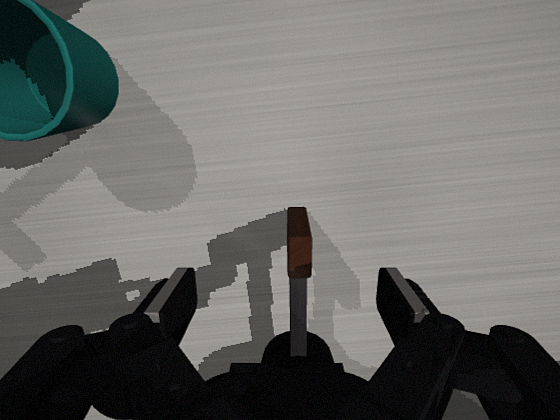

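The block top is at (300,257) and I predicted (300,259). That agrees, so I'll descend.

Emit:
arm_command:
  moves: [0,-0.002,0.008,-0.01,0,0,-1,0.02,0,0,0,0,0,-1,0.02,0,0,0,0,0,-1,0.016,0,0,0,0,0,-1,0,0,0,0,0,0,-1,0,0,0,0,0,0,-1]

```text
clock: 5.08
eef_pos: [0.4663, -0.2372, 0.2023]
tool_rot: [-0.484, 0.52, 0.469, 0.525]
ft_force: [0.1, -0.1, 0.2]
grip_width: 0.0852
```

Run:
```python
from h import *
plan(.4625,-.2358,.193,-.09)
```

```text
t 5.08 tcp [ 0.4663 -0.2372  0.2023] toolz [ 0.092  0.996 -0.01 ] tooly [-0.996  0.092 -0.02 ] toolx [ 0.019 -0.012 -1.   ]
dworld [-0.0038  0.0014 -0.0093] now-frame shift [9.2 4.1 1.1] rot [-0.0023 -0.01    0.0204] after-rot shift [9.3 3.9 1.1] F [ 0.1 -0.1  0.2] w 0.0852 j6 [-0.47  0.45 -0.26  0.83 -0.   -0.38]
```

Emit:
arm_command:
  moves: [0.008,0.004,0.001,-0.002,-0.01,0.02,-1,0,0,0,0,0,0,-1,0,0,0,0,0,0,1,0,0,0,0,0,0,1,0,0,0,0,0,0,1,0,0,0,0,0,0,1,0,0,0,0,0,0,1,0,0,0,0,0,0,1,0,0,0,0,0,0,1,0,0,0,0,0,0,1]

```text
clock: 5.92
eef_pos: [0.4645, -0.2365, 0.1997]
tool_rot: [-0.48, 0.521, 0.475, 0.523]
ft_force: [0.7, 0.3, -1.1]
grip_width: 0.0131
```

Run:
```python
from h import *
plan(.462,-.10,.195,-.09)
snap('wrist','w3.png');snap('top','t3.png')
```

```text
t 5.92 tcp [ 0.4645 -0.2365  0.1997] toolz [ 0.089  0.996 -0.002] tooly [-0.996  0.089 -0.007] toolx [ 0.007 -0.003 -1.   ]
dworld [-0.0025  0.1365 -0.0047] now-frame shift [  4.3  14.8 135.8] rot [ 0.0007 -0.0021  0.0073] after-rot shift [  4.7  14.8 135.8] F [ 0.7  0.3 -1.1] w 0.0131 j6 [-0.47  0.46 -0.26  0.85  0.   -0.38]
```

View pics/t3.png

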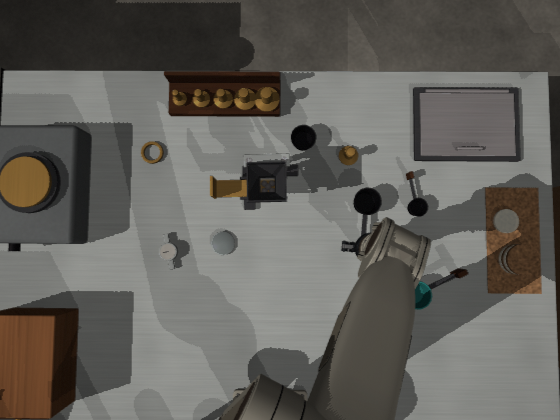

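View pics/w3.png

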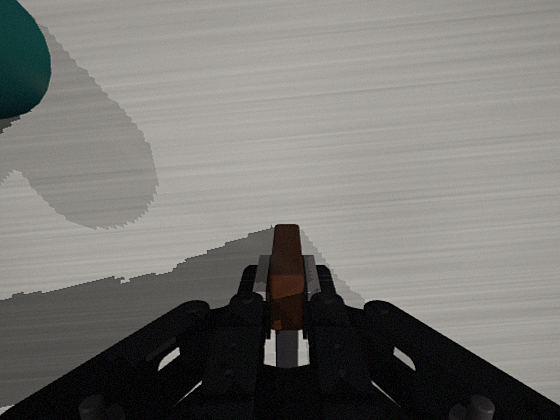

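The block is gripped at 13 mm. Now I'll slide the cup toward +y, keeping it short of the rear rail.

Emit:
arm_command:
  moves: [0,0,0.008,-0.011,0,0.002,1,0,0.001,0.015,-0.011,0,0.002,1,0,0.001,0.015,-0.011,0,0.002,1,0,0.001,0.015,-0.011,0,0,1,0,0.001,0.015,-0.011,0,0,1,0,0.001,0.015,-0.011,0,0,1,0,0,0.015,-0.011,0,0,1,0,0,0.015,-0.011,0,0,1,0,0,0.008,0,0,0,1,0,0,0,0,0,0,1]

```text
clock: 6.85
eef_pos: [0.466, -0.11, 0.2]
tool_rot: [0.503, -0.501, -0.496, -0.499]
ft_force: [-0.0, -0.3, -0.3]
grip_width: 0.013
```

Run:
```python
from h import *
plan(.4675,-.01,.1995,0.015)
snap('top','t4.png')
```

```text
t 6.85 tcp [ 0.466 -0.11   0.2  ] toolz [ 0.     1.    -0.009] tooly [-1.     0.    -0.005] toolx [ 0.005 -0.009 -1.   ]
dworld [ 0.0015  0.1    -0.0005] now-frame shift [ -0.4  -1.5 100. ] rot [-0.0151 -0.009   0.0048] after-rot shift [ 0.5 -3.  99.9] F [-0.  -0.3 -0.3] w 0.013 j6 [-0.23  0.39 -0.37  0.8  -0.01 -0.23]
```

View pics/t4.png

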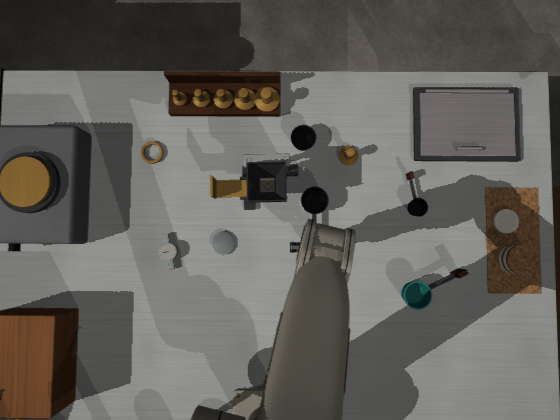

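```bash
cat > ov.py <<'E'
from h import *
import sys
ox,oy,yaw=map(float,sys.argv[1:4])
def W(x,y,z):
    c,s=np.cos(yaw),np.sin(yaw);return [ox+c*x-s*y,oy+s*x+c*y,z]
def box(x0,x1,y0,y1,z):return [W(x,y,z) for x,y in [(x0,y0),(x1,y0),(x1,y1),(x0,y1)]]
polys=[(box(-46,46,-46,46,197),(0,255,0)),(box(-25,25,131,139,140.5),(0,255,255)),(box(-25,25,139,139.1,95),(0,255,255)),([W(-50,38,14),W(38,38,14),W(38,-79,14)],(255,0,255)),(box(48,64,-50,-34,0),(255,0,0)),(box(-18,18,-18,18,78),(0,0,255))]
for n,f,(r0,r1,c0,c1) in [('top',sys.argv[4],(140,225,200,320)),('side','pics/side0.png',(150,260,210,350))]:
    im=cv2.imread(f)[r0:r1,c0:c1];k=6 if n=='top' else 5
    im=cv2.resize(im,None,fx=k,fy=k,interpolation=cv2.INTER_CUBIC)
    for P,col in polys:
        q=[proj(n,np.array(w)*[1,1,.001]) for w in [[a,b,c] for a,b,c in P]]
        q=np.array([[(u-c0+.5)*k,(v-r0+.5)*k] for u,v in q]).round().astype(int)
        cv2.polylines(im,[q],len(q)>3,col,1)
    cv2.imwrite(f'pics/ov_{n}{sys.argv[5]}.png',im)
E
sed -i 's/return \[ox+c\*x-s\*y,oy+s\*x+c\*y,z\]/return [ox+(c*x-s*y)*.001,oy+(s*x+c*y)*.001,z]/' ov.py
python3 ov.py .617 .008 .015 pics/t4.png a
python3 - <<'E'
from h import *
print(atz('top',314.5,200,.055))
E
```

```text
[ 0.58759178 -0.1119425   0.055     ]
```

View pics/ov_topa.png

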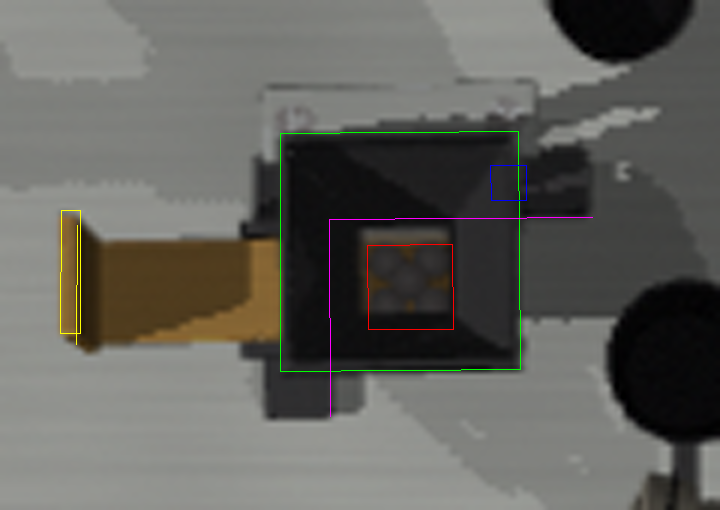

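View pics/ov_sidea.png

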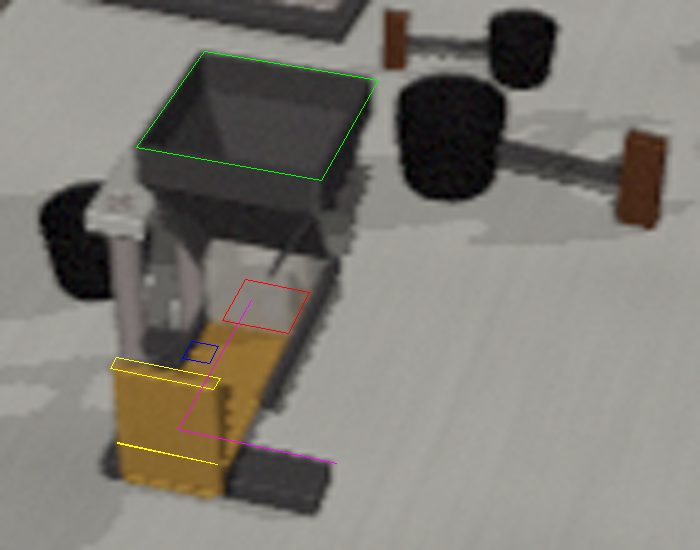

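Emit:
arm_command:
  moves: [0,0,0.008,-0.003,-0.003,0.002,1,0,0,0.015,-0.003,-0.003,0.002,1,0,0,0.015,-0.003,-0.003,0,1,0,0,0.015,-0.003,0,0,1,0,0,0.015,-0.003,0,0,1,0,0,0.015,0,0,0,1,0,0,0.015,0,0,0,1,0,0,0.006,0,0,0,1,0,0,0,0,0,0,1]

```text
clock: 7.65
eef_pos: [0.4669, -0.0063, 0.2001]
tool_rot: [0.502, -0.5, -0.499, -0.499]
ft_force: [-0.1, -0.3, 1.1]
grip_width: 0.0132
```

Run:
```python
from h import *
plan(.4950,.008,.1995,0.015)
```

```text
t 7.65 tcp [ 0.4669 -0.0063  0.2001] toolz [-0.003  1.    -0.004] tooly [-1.    -0.003 -0.003] toolx [ 0.003 -0.004 -1.   ]
dworld [ 0.0281  0.0143 -0.0006] now-frame shift [  0.6 -28.2  14.3] rot [-0.0124 -0.0043  0.0027] after-rot shift [  0.6 -28.3  13.9] F [-0.1 -0.3  1.1] w 0.0132 j6 [-0.01  0.38 -0.4   0.79 -0.   -0.02]
```

Emit:
arm_command:
  moves: [0,-0.006,0,-0.006,0,0,1,0,-0.008,0.002,-0.006,0,0,1,0,-0.007,0.003,0,0,0,1,0,-0.005,0.003,0,0,0,1,0,-0.002,0.003,0,0,0,1,0,0,0.002,0,0,0,1,0,0,0,0,0,0,1]

```text
clock: 8.23
eef_pos: [0.498, 0.005, 0.2]
tool_rot: [0.505, -0.498, -0.501, -0.496]
ft_force: [-1.4, -0.7, 2.4]
grip_width: 0.0132
```

Run:
```python
from h import *
plan(.4950,.008,.1995,0.015)
snap('top','t5.png');snap('side','s5.png')
im=cv2.imread('pics/s5.png');cv2.imwrite('pics/s5c.png',cv2.resize(im[150:260,210:350],None,fx=5,fy=5,interpolation=cv2.INTER_CUBIC))
im=cv2.imread('pics/t5.png');cv2.imwrite('pics/t5c.png',cv2.resize(im[145:255,200:310],None,fx=5,fy=5,interpolation=cv2.INTER_CUBIC))
```

```text
t 8.23 tcp [0.498 0.005 0.2  ] toolz [-0.011  1.    -0.006] tooly [-1.    -0.011 -0.001] toolx [ 0.001 -0.006 -1.   ]
dworld [-0.003   0.003  -0.0005] now-frame shift [0.5 3.  3. ] rot [-0.004  -0.0058  0.0013] after-rot shift [0.5 3.  3. ] F [-1.4 -0.7  2.4] w 0.0132 j6 [ 0.01  0.43 -0.32  0.83 -0.01  0.  ]
```

View pics/s5c.png

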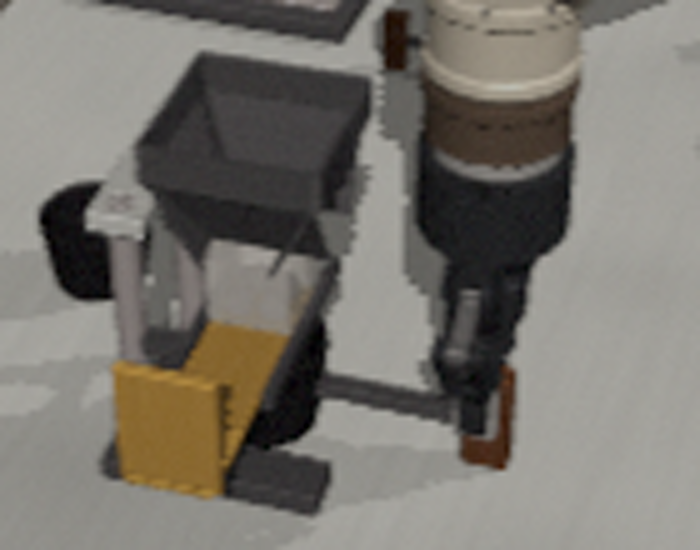

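View pics/t5c.png

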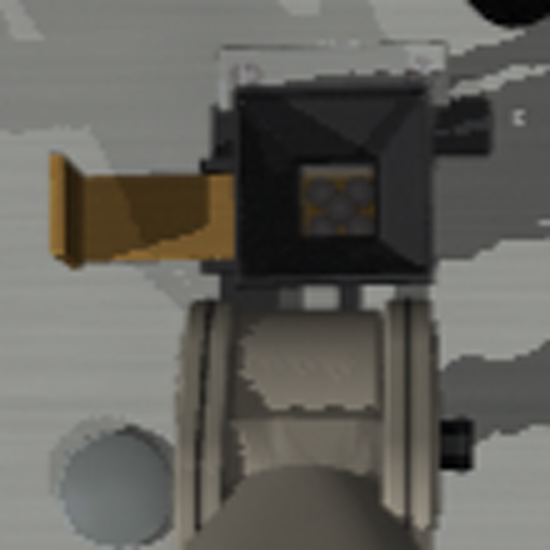

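Emit:
arm_command:
  moves: [0,0.001,0.002,0,0,0,1,0,0.001,0.002,0,0,0,1,0,0,0,0,0,0,1]

```text
clock: 8.58
eef_pos: [0.496, 0.0091, 0.2001]
tool_rot: [0.505, -0.498, -0.5, -0.497]
ft_force: [-0.6, -0.8, 0.1]
grip_width: 0.0132
```

Run:
```python
from h import *
plan(.4950,.008,.1995,0.015)
```

```text
t 8.58 tcp [0.496  0.0091 0.2001] toolz [-0.01   1.    -0.006] tooly [-1.    -0.01  -0.003] toolx [ 0.003 -0.006 -1.   ]
dworld [-0.001  -0.0011 -0.0006] now-frame shift [ 0.6  1.  -1. ] rot [-0.0046 -0.0058  0.0033] after-rot shift [ 0.6  1.  -1. ] F [-0.6 -0.8  0.1] w 0.0132 j6 [ 0.02  0.42 -0.32  0.82 -0.01  0.01]
```

Emit:
arm_command:
  moves: [0,0,0,0,0,0,0.4,0,0,0,0,0,0,-0.2,0,0,0,0,0,0,-1,0,0,0,0,0,0,-1,0,0,0,0,0,0,-1,-0.02,0,0,0,0,0,-1,-0.025,0,0,0,0,0,-1,-0.025,0,0,0,0,0,-1,-0.025,0,0,0,0,0,-1,-0.025,0,0,0,0,0,-1,-0.025,0,0,0,0,0,-1,0,0,0,0,0,0,-1]

```text
clock: 9.58
eef_pos: [0.4932, 0.0103, 0.3484]
tool_rot: [-0.502, 0.5, 0.504, 0.494]
ft_force: [0.9, -0.7, 0.4]
grip_width: 0.0854
```

Run:
```python
from h import *
plan(.4950,.008,.1995,0.015)
o,p,r=state(); pose=(p,r.as_quat())
snap('wrist','w6.png')
snap('top','t6.png');snap('side','s6.png')
im=cv2.imread('pics/s6.png');cv2.imwrite('pics/s6c.png',cv2.resize(im[150:260,210:350],None,fx=5,fy=5,interpolation=cv2.INTER_CUBIC))
```

```text
t 9.58 tcp [0.4932 0.0103 0.3484] toolz [-0.012  1.    -0.004] tooly [-1.    -0.012  0.008] toolx [-0.008 -0.004 -1.   ]
dworld [ 0.0018 -0.0023 -0.1489] now-frame shift [148.9  -2.9  -1.7] rot [-0.0026 -0.004  -0.0076] after-rot shift [148.9  -1.7  -2.3] F [ 0.9 -0.7  0.4] w 0.0854 j6 [ 0.02  0.26 -0.11  1.2  -0.    0.01]
```

View pics/s6c.png

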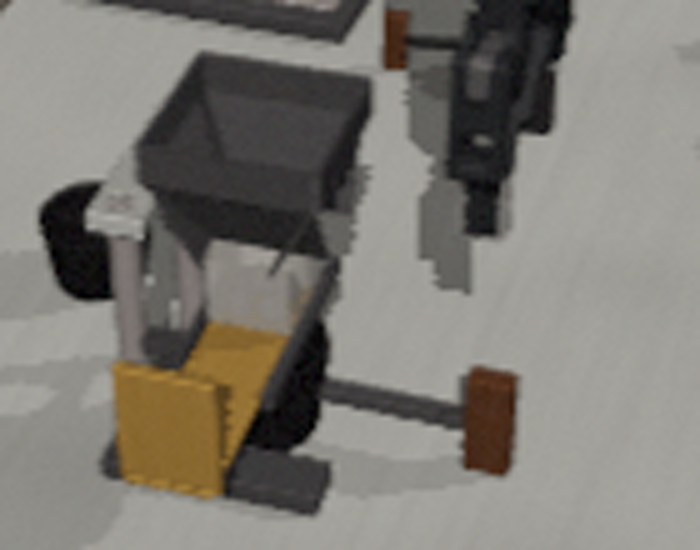

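View pics/w6.png

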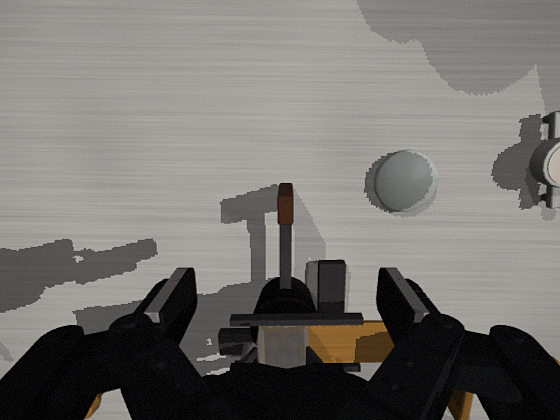

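Run:
```python
from h import *
o,p,r=state(); pose=(p,r.as_quat())
print(proj('wrist',[.4935,.009,.062],pose), 'stop face corner', proj('wrist',[.617-.050-.0006,.008+.038-.0008,.014],pose))
im=cv2.imread('pics/w6.png');cv2.imwrite('pics/w6c.png',cv2.resize(im[170:300,220:380],None,fx=5,fy=5,interpolation=cv2.INTER_CUBIC))
```

```text
[286.04267879 217.55875228] stop face corner [319.37900446 270.33957931]
```

View pics/w6c.png

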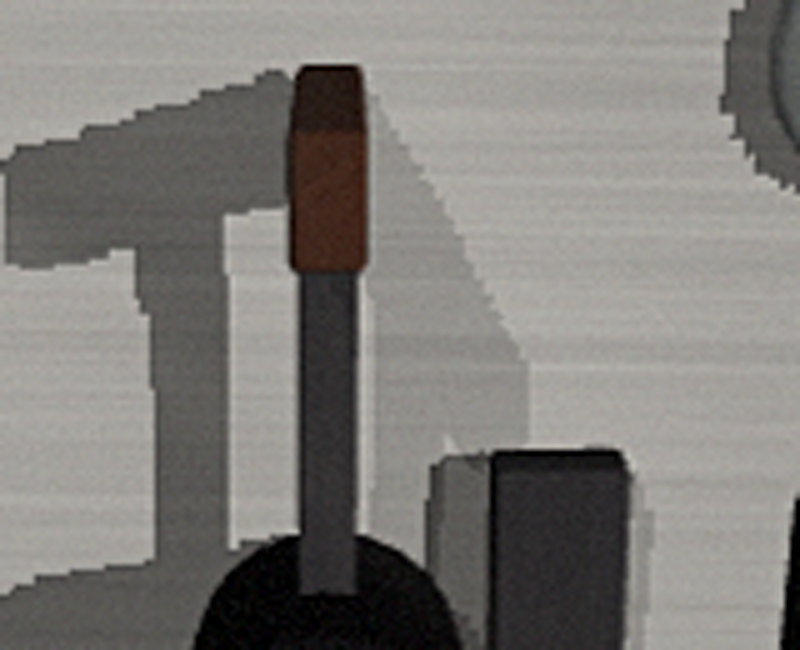

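The cup is released. The stop edge and the block show the same offset in this view (about 7 px), so relative to the fence the cup is centred to about 1 mm. Next I'll lift a little, shut the fingers, and turn so the jaw axis lies along x, ready to push the tab.

Emit:
arm_command:
  moves: [-0.02,0,0,0.12,0,0,1,-0.02,0,0,0.12,0,0,1,-0.02,0,0,0.12,0,0,1,0,0,0,0.12,0,0,1,0,0,0,0.12,0,0,1,0,0,0,0.12,0,0,1,0,0,0,0.12,0,0,1,0,0,0,0.12,0,0,1,0,0,0,0.12,0,0,1,0,0,0,0.12,0,0,1,0,0,0,0.12,0,0,1,0,0,0,0.12,0,0,1,0,0,0,0.12,0,0,1,0,0,0,0,0,0,1]

```text
clock: 10.9
eef_pos: [0.4863, 0.0103, 0.3781]
tool_rot: [0.012, 0.731, -0.017, 0.682]
ft_force: [-0.4, -0.2, 0.1]
grip_width: -0.0
```

Run:
```python
from h import *
plan(.615,.108,.395,0.015-1.5708)
```

```text
t 10.9 tcp [0.4863 0.0103 0.3781] toolz [ 0.997 -0.042 -0.07 ] tooly [ 0.041  0.999 -0.008] toolx [-0.07  -0.005 -0.998]
dworld [0.1287 0.0977 0.0169] now-frame shift [-26.3 102.8 123. ] rot [-0.0565 -0.0698  0.0061] after-rot shift [-16.9  95.8 130.1] F [-0.4 -0.2  0.1] w -0.0 j6 [ 0.02  0.26 -0.04  1.34 -0.    1.63]
```

Emit:
arm_command:
  moves: [-0.02,0,0,-0.028,-0.035,0,1,-0.01,0.02,0,-0.028,-0.035,0.006,1,0,0.025,0.01,0,0,0,1,0,0.025,0.025,0,0,0,1,0,0.02,0.025,0,0,0,1,0,0,0.025,0,0,0,1,0,0,0.025,0,0,0,1,0,0,0.015,0,0,0,1,0,0,0,0,0,0,1]

```text
clock: 11.65
eef_pos: [0.6129, 0.1085, 0.3924]
tool_rot: [-0.017, 0.715, 0.016, 0.699]
ft_force: [-0.4, 0.3, -0.4]
grip_width: -0.0003
```

Run:
```python
from h import *
plan(.615,.108,.281,0.015-1.5708)
```

```text
t 11.65 tcp [0.6129 0.1085 0.3924] toolz [ 0.999  0.047 -0.023] tooly [-0.047  0.999 -0.001] toolx [-0.023 -0.002 -1.   ]
dworld [ 0.0021 -0.0005 -0.1114] now-frame shift [111.4  -0.4   4.6] rot [ 0.0318 -0.0231  0.0016] after-rot shift [111.4  -0.5   2.1] F [-0.4  0.3 -0.4] w -0.0003 j6 [0.17 0.51 0.36 1.45 0.   1.7 ]
```

Descend partway and take a look before going into the gap.

Emit:
arm_command:
  moves: [0.02,0,0.002,0.016,-0.011,0,1,0.02,0,0,0.016,-0.011,0,1,0.015,0,0,0,0,0,1,0,0,0,0,0,0,1]

```text
clock: 11.98
eef_pos: [0.6131, 0.1083, 0.3301]
tool_rot: [-0.009, 0.71, 0.007, 0.704]
ft_force: [-1.0, 0.2, -1.7]
grip_width: -0.0002
```

Run:
```python
from h import *
plan(.615,.108,.281,0.015-1.5708)
o,p,r=state();print('tip',p+r.apply([.173,0,0]))
snap('wrist','w7.png');im=snap('side','s7.png')
im=cv2.imread('pics/s7.png');cv2.imwrite('pics/s7c.png',cv2.resize(im[110:260,200:350],None,fx=4,fy=4,interpolation=cv2.INTER_CUBIC))
```

```text
t 11.98 tcp [0.6131 0.1083 0.3301] toolz [ 1.     0.023 -0.009] tooly [-0.023  1.    -0.003] toolx [-0.009 -0.003 -1.   ]
dworld [ 0.0019 -0.0003 -0.0491] now-frame shift [49.1 -0.3  2.3] rot [ 0.0084 -0.0086  0.0026] after-rot shift [49.1 -0.4  1.9] F [-1.   0.2 -1.7] w -0.0002 j6 [ 0.18  0.53  0.23  1.29 -0.    1.72]
tip [0.6116557  0.10785847 0.15707809]
```

View pics/s7c.png

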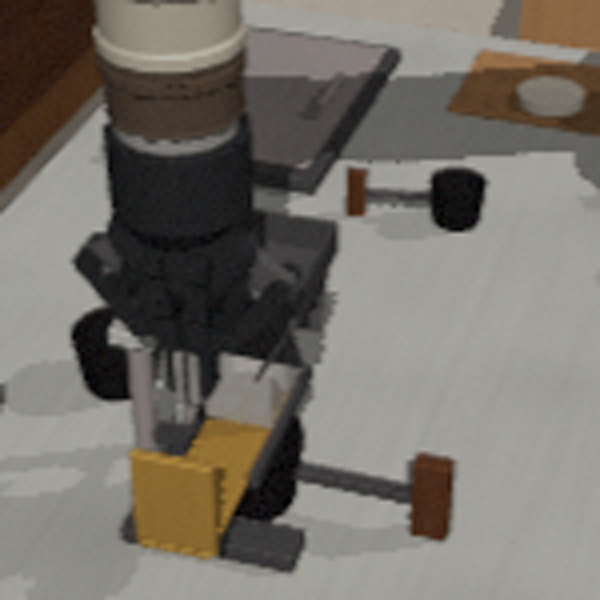

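View pics/w7.png

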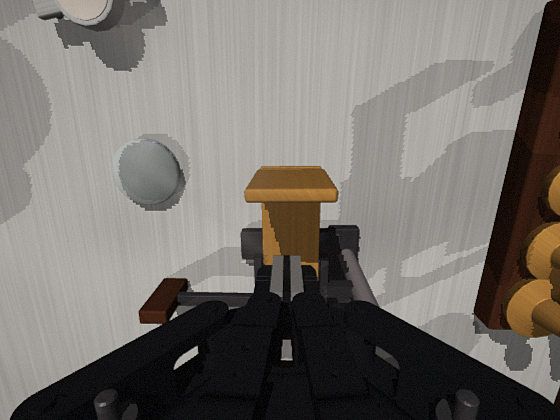

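The fingers are centred on the strip at (290,265), with the tab at (291,185) ahead and clear. Continue down.

Emit:
arm_command:
  moves: [0.015,0,0.002,0.008,-0.008,0,1,0.015,0,0,0,0,0,1,0.014,0,0,0,0,0,1,0,0,0,0,0,0,1]

```text
clock: 12.42
eef_pos: [0.6169, 0.1085, 0.2947]
tool_rot: [-0.006, 0.702, 0.006, 0.712]
ft_force: [-0.8, 1.2, -0.7]
grip_width: -0.0003
```

Run:
```python
from h import *
plan(.615,.180,.281,0.015-1.5708)
o,p,r=state();print('tip',p+r.apply([.173,0,0]))
```

```text
t 12.42 tcp [0.6169 0.1085 0.2947] toolz [1.    0.018 0.013] tooly [-0.018  1.    -0.   ] toolx [ 0.013 -0.    -1.   ]
dworld [-0.0019  0.0715 -0.0137] now-frame shift [13.7 71.5 -0.8] rot [0.0031 0.0134 0.0003] after-rot shift [13.7 71.5 -0.9] F [-0.8  1.2 -0.7] w -0.0003 j6 [ 0.17  0.55  0.17  1.18 -0.    1.73]
tip [0.61923914 0.10847044 0.12170939]
```

Emit:
arm_command:
  moves: [0.013,0,-0.001,0,0.013,0,1,0,0.008,0,0,0,0,1,0,0.01,0,0,0,0,1,0,0.01,0,0,0,0,1,0,0.01,0,0,0,0,1,0,0.01,0,0,0,0,1,0,0,0,0,0,0,1]

```text
clock: 13.0
eef_pos: [0.6158, 0.1605, 0.286]
tool_rot: [-0.007, 0.705, 0.006, 0.709]
ft_force: [-0.4, 0.5, 0.6]
grip_width: 0.0002
```

Run:
```python
from h import *
plan(.615,.178,.281,0.015-1.5708)
o,p,r=state();print('tip',p+r.apply([.173,0,0]))
```

```text
t 13.0 tcp [0.6158 0.1605 0.286 ] toolz [1.    0.018 0.005] tooly [-0.018  1.    -0.002] toolx [ 0.005 -0.002 -1.   ]
dworld [-0.0008  0.0175 -0.005 ] now-frame shift [ 5.  17.5 -0.5] rot [0.0034 0.0048 0.0022] after-rot shift [ 5.  17.5 -0.6] F [-0.4  0.5  0.6] w 0.0002 j6 [ 0.26  0.58  0.2   1.19 -0.    1.81]
tip [0.61666983 0.16015096 0.11299888]
```

Emit:
arm_command:
  moves: [0.003,0.006,0,0,0.004,0,1,0,0.006,0,0,0,0,1,0,0.006,0,0,0,0,1,0,0,0,0,0,0,1]

```text
clock: 13.33
eef_pos: [0.6158, 0.1764, 0.2842]
tool_rot: [-0.012, 0.706, -0.001, 0.708]
ft_force: [0.3, 0.9, -0.5]
grip_width: 0.0001
```

Run:
```python
from h import *
plan(.615,.178,.281,0.015-1.5708)
o,p,r=state();print('tip',p+r.apply([.173,0,0]))
snap('wrist','w8.png');im=snap('side','s8.png')
im=cv2.imread('pics/s8.png');cv2.imwrite('pics/s8c.png',cv2.resize(im[130:280,200:350],None,fx=4,fy=4,interpolation=cv2.INTER_CUBIC))
```

```text
t 13.33 tcp [0.6158 0.1764 0.2842] toolz [1.    0.015 0.003] tooly [-0.015  1.    -0.019] toolx [ 0.004 -0.019 -1.   ]
dworld [-0.0008  0.0016 -0.0032] now-frame shift [ 3.1  1.7 -0.8] rot [0.0005 0.0033 0.019 ] after-rot shift [ 3.2  1.6 -0.8] F [ 0.3  0.9 -0.5] w 0.0001 j6 [ 0.28  0.59  0.21  1.2  -0.02  1.84]
tip [0.6164564  0.17310287 0.1112035 ]
```

View pics/s8c.png

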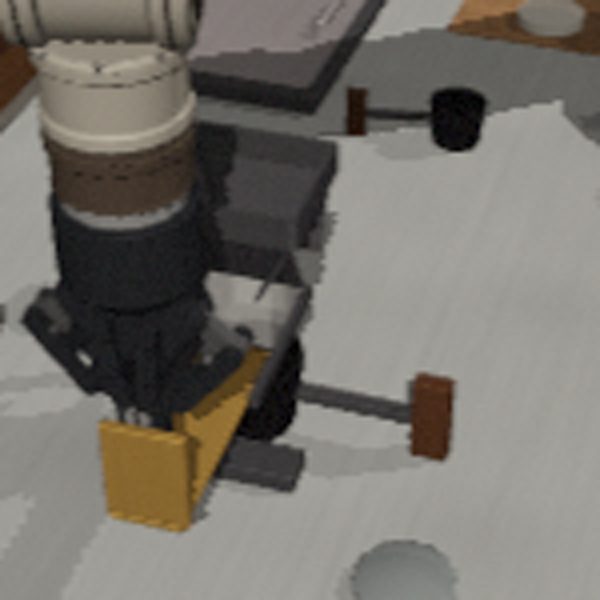

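View pics/w8.png

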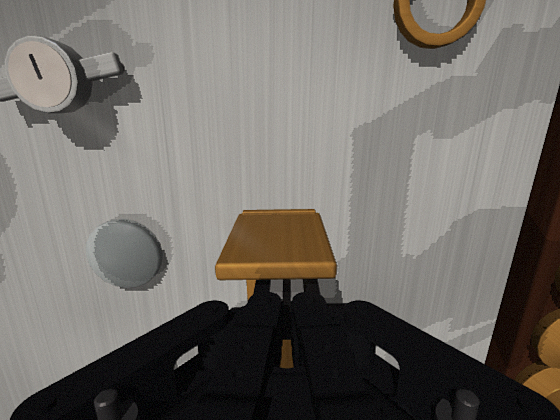

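Emit:
arm_command:
  moves: [0,0.005,0,0,0,0.01,1,0,0.005,0,0,0,0.005,1,0,0,0,0,0,0,1]

```text
clock: 13.68
eef_pos: [0.6159, 0.1772, 0.2843]
tool_rot: [-0.012, 0.706, -0.008, 0.708]
ft_force: [-0.4, 0.6, 0.3]
grip_width: 0.0001
```

Run:
```python
from h import *
plan(.615,.178,.281,0.015-1.5708)
o,p,r=state();print('tip',p+r.apply([.173,0,0]))
snap('top','t9.png');im=snap('side','s9.png')
im=cv2.imread('pics/s9.png');cv2.imwrite('pics/s9c.png',cv2.resize(im[130:280,200:350],None,fx=4,fy=4,interpolation=cv2.INTER_CUBIC))
im=cv2.imread('pics/t9.png');cv2.imwrite('pics/t9c.png',cv2.resize(im[145:255,180:310],None,fx=5,fy=5,interpolation=cv2.INTER_CUBIC))
for dy in (135,165,175,181): print(dy,[ (proj('side',[.617+x*.001-.015*dy*.001,.008+(dy+4)*.001,.1405])-[200,130])*4 for x in(-25,25)])
```

```text
t 13.68 tcp [0.6159 0.1772 0.2843] toolz [1.    0.006 0.003] tooly [-0.006  1.    -0.028] toolx [ 0.003 -0.028 -1.   ]
dworld [-0.0009  0.0008 -0.0033] now-frame shift [ 3.3  0.9 -0.9] rot [-0.0092  0.0029  0.0282] after-rot shift [ 3.3  0.8 -0.9] F [-0.4  0.6  0.3] w 0.0001 j6 [ 0.29  0.59  0.22  1.2  -0.03  1.85]
tip [0.61649598 0.17235932 0.11136882]
135 [array([208.43779657, 389.57640583]), array([125.89063055, 371.59489263])]
165 [array([189.23766655, 423.77557881]), array([104.82530844, 404.8640863 ])]
175 [array([182.61272588, 435.5758891 ]), array([ 97.56018524, 416.3381473 ])]
181 [array([178.58159337, 442.75612163]), array([ 93.14036768, 423.31851843])]
```

View pics/s9c.png

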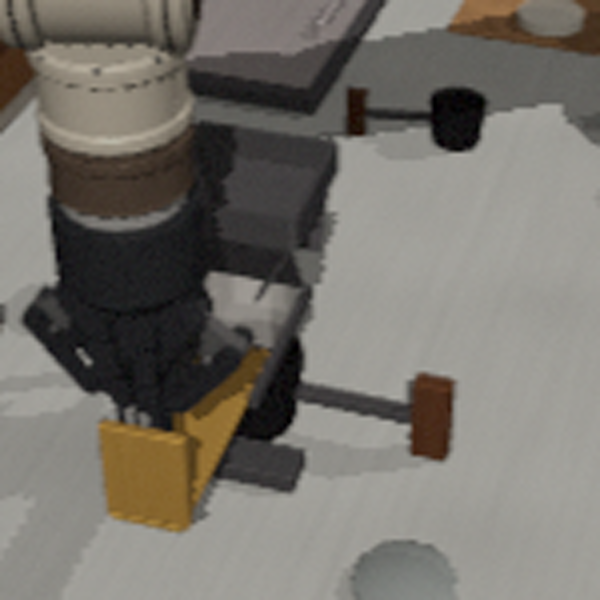

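View pics/t9c.png

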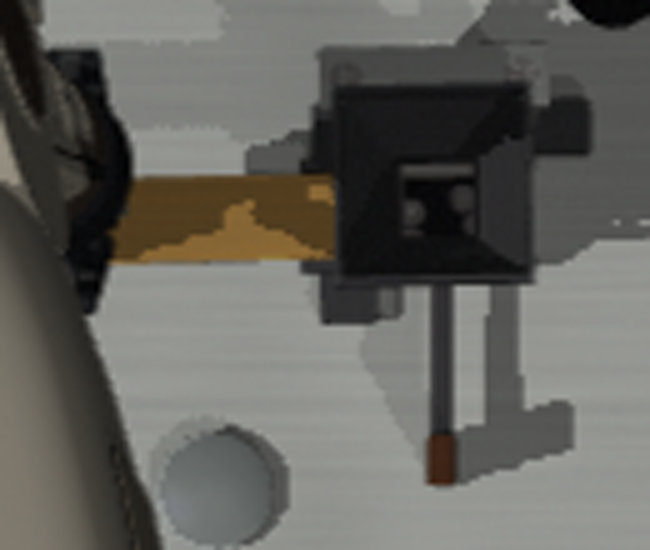

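Emit:
arm_command:
  moves: [0,0,0,0,0,0.02,1,0,0.008,0,0,0,0.01,1,0,0.01,0,0,0,0,1]

```text
clock: 14.03
eef_pos: [0.6159, 0.1808, 0.2841]
tool_rot: [-0.012, 0.706, -0.017, 0.708]
ft_force: [-3.3, -30.6, 8.6]
grip_width: -0.0001
```

Run:
```python
from h import *
plan(.615,.178,.281,0.015-1.5708)
o,p,r=state();print('tip',p+r.apply([.173,0,0]))
snap('top','t10.png');im=snap('side','s10.png')
im=cv2.imread('pics/s10.png');cv2.imwrite('pics/s10c.png',cv2.resize(im[150:270,210:330],None,fx=5,fy=5,interpolation=cv2.INTER_CUBIC))
im=cv2.imread('pics/t10.png')
a=cv2.resize(im[165:210,245:295],None,fx=12,fy=12,interpolation=cv2.INTER_CUBIC);cv2.imwrite('pics/t10c.png',cv2.convertScaleAbs(a,alpha=2))
```

```text
t 14.03 tcp [0.6159 0.1808 0.2841] toolz [ 1.    -0.007  0.003] tooly [ 0.007  0.999 -0.042] toolx [ 0.003 -0.042 -0.999]
dworld [-0.0009 -0.0028 -0.0031] now-frame shift [ 3.2 -2.7 -0.9] rot [-0.0218  0.003   0.0419] after-rot shift [ 3.1 -2.8 -0.9] F [ -3.3 -30.6   8.6] w -0.0001 j6 [ 0.29  0.59  0.22  1.21 -0.04  1.87]
tip [0.61644566 0.17356524 0.11127763]
```

View pics/t10c.png

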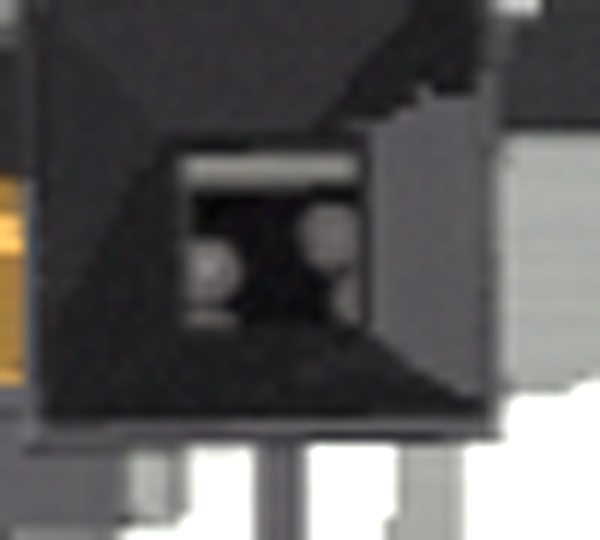

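View pics/s10c.png

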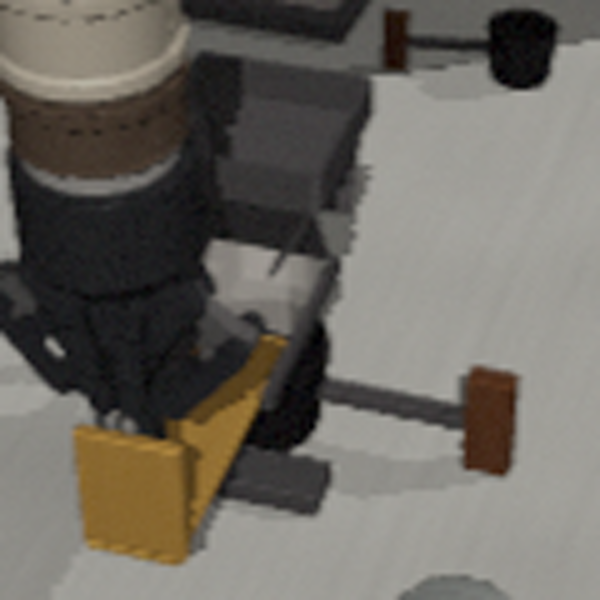

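Force is −31 N and the tab no longer moves, so the shutter is at its open stop. Balls are visible down in the cup through the throat. I'll back off, go up over the tab and come down on its outer side.

Emit:
arm_command:
  moves: [0,-0.008,0,0,0,0,1,0,-0.004,0,-0.01,0,0.02,1,-0.025,0,0,-0.01,0,0.02,1,-0.025,0,0,0,0,0,1,-0.025,0,0,0,0,0,1,0,0,0,0,0,0,1]

```text
clock: 14.63
eef_pos: [0.6153, 0.1707, 0.36]
tool_rot: [-0.001, 0.708, 0.011, 0.706]
ft_force: [1.1, 0.1, 0.9]
grip_width: -0.0
```

Run:
```python
from h import *
plan(.614,.232,.340,0.015-1.5708)
o,p,r=state();print('tip',p+r.apply([.173,0,0]))
```

```text
t 14.63 tcp [0.6153 0.1707 0.36  ] toolz [ 1.     0.018 -0.002] tooly [-0.018  1.     0.014] toolx [-0.002  0.014 -1.   ]
dworld [-0.0013  0.0613 -0.02  ] now-frame shift [20.8 61.1 -0.2] rot [ 0.0028 -0.002  -0.014 ] after-rot shift [20.  61.3 -0.4] F [1.1 0.1 0.9] w -0.0 j6 [0.27 0.54 0.33 1.36 0.01 1.82]
tip [0.61490245 0.17308389 0.18696966]
```

Emit:
arm_command:
  moves: [0,0.02,0,0,0,-0.014,1,0,0.025,0,0,0,0,1,0,0.02,0,0,0,0,1,0,0,0,0,0,0,1,0.025,0,0,0,0,0,1,0.025,0,0,0,0,0,1,0.022,0,0,0,0,0,1,0,0,0,0,0,0,1]

```text
clock: 15.3
eef_pos: [0.6144, 0.2504, 0.2905]
tool_rot: [-0.002, 0.703, 0.022, 0.711]
ft_force: [-1.5, -1.1, -1.9]
grip_width: -0.0002
```

Run:
```python
from h import *
plan(.615,.157,.281,0.015-1.5708)
o,p,r=state();print('tip',p+r.apply([.173,0,0]))
snap('wrist','w11.png')
```

```text
t 15.3 tcp [0.6144 0.2504 0.2905] toolz [0.999 0.033 0.012] tooly [-0.033  0.999  0.029] toolx [ 0.011  0.029 -1.   ]
dworld [ 0.0006 -0.0934 -0.0095] now-frame shift [  6.8 -93.6  -2.6] rot [ 0.0182  0.0115 -0.0288] after-rot shift [  9.5 -93.4  -0.8] F [-1.5 -1.1 -1.9] w -0.0002 j6 [0.38 0.62 0.29 1.22 0.02 1.92]
tip [0.61622358 0.25541722 0.11756704]
```

View pics/w11.png

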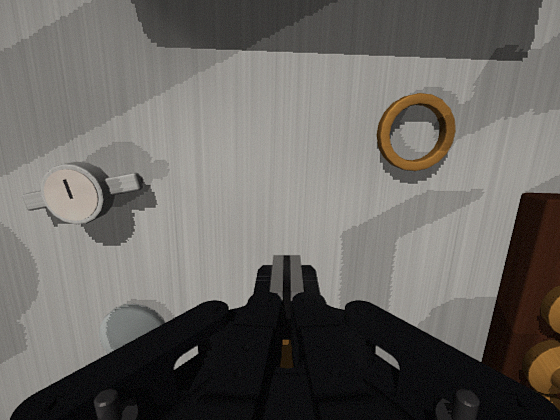

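Emit:
arm_command:
  moves: [0.008,0,0,0.018,0.011,-0.028,1,0,-0.015,0,0,0,0,1,0,-0.015,0,0,0,0,1,0,-0.01,0,0,0,0,1,0,-0.01,0,0,0,0,1,0,-0.01,0,0,0,0,1,0,-0.01,0,0,0,0,1,0,0,0,0,0,0,1]

```text
clock: 16.02
eef_pos: [0.6176, 0.1748, 0.2907]
tool_rot: [-0.002, 0.703, 0.007, 0.711]
ft_force: [0.1, 0.0, 0.6]
grip_width: -0.0002
```

Run:
```python
from h import *
plan(.615,.157,.281,0.015-1.5708)
o,p,r=state();print('tip',p+r.apply([.173,0,0]))
```

```text
t 16.02 tcp [0.6176 0.1748 0.2907] toolz [1.    0.013 0.01 ] tooly [-0.013  1.     0.007] toolx [ 0.01   0.007 -1.   ]
dworld [-0.0026 -0.0178 -0.0097] now-frame shift [  9.5 -17.8  -2.9] rot [-0.0019  0.0104 -0.0068] after-rot shift [  9.7 -17.7  -2.9] F [0.1 0.  0.6] w -0.0002 j6 [0.27 0.58 0.22 1.2  0.   1.83]
tip [0.61939224 0.17598144 0.11767428]
```

Emit:
arm_command:
  moves: [0.003,-0.006,0,0,0,0,1,0,-0.007,0,0,0,0,1,0,-0.007,0,0,0,0,1,0,-0.007,0,0,0,0,1]

```text
clock: 16.35
eef_pos: [0.6184, 0.1526, 0.2892]
tool_rot: [0.005, 0.702, 0.018, 0.712]
ft_force: [-0.2, 29.5, -4.6]
grip_width: -0.0003
```

Run:
```python
from h import *
plan(.615,.157,.281,0.015-1.5708)
o,p,r=state();print('tip',p+r.apply([.173,0,0]))
```

```text
t 16.35 tcp [0.6184 0.1526 0.2892] toolz [1.    0.019 0.014] tooly [-0.02   0.999  0.032] toolx [ 0.013  0.033 -0.999]
dworld [-0.0034  0.0044 -0.0082] now-frame shift [ 8.3  4.2 -3.4] rot [ 0.0046  0.0136 -0.0323] after-rot shift [ 8.2  4.4 -3.3] F [-0.2 29.5 -4.6] w -0.0003 j6 [0.24 0.57 0.19 1.18 0.03 1.79]
tip [0.62065507 0.15824483 0.11634591]
```

29.5 N at tip y = 0.158, exactly where the shut stop should be. I'll back off, lift away and check.

Emit:
arm_command:
  moves: [0,0.012,0,0,0,-0.01,1,0,0.02,0,0,0,-0.01,1,0,0.025,0,0,0,0,1,-0.02,0.025,0,0,0,0,1,-0.025,0.025,0,0,0,0,1,-0.025,0.025,0,0,0,0,1,-0.03,0,0,0,0,0,1,-0.03,0,0,0,0,0,1,0,0,0,0,0,0,1,0,0,0,0,0,0,1,0,0,0,0,0,0,1]

```text
clock: 17.27
eef_pos: [0.6134, 0.2879, 0.423]
tool_rot: [-0.008, 0.703, 0.007, 0.711]
ft_force: [1.0, -1.0, -0.8]
grip_width: 0.0001
```

```bash
python3 - <<'E'
from h import *
plan(.615,.157,.281,0.015-1.5708)
snap('top','t12.png');snap('side','s12.png')
im=cv2.imread('pics/s12.png');cv2.imwrite('pics/s12c.png',cv2.resize(im[150:260,210:350],None,fx=5,fy=5,interpolation=cv2.INTER_CUBIC))
im=cv2.imread('pics/t12.png');cv2.imwrite('pics/t12c.png',cv2.resize(im[145:255,200:310],None,fx=5,fy=5,interpolation=cv2.INTER_CUBIC))
E
python3 ov.py .617 .008 .015 pics/t12.png b
```

```text
t 17.27 tcp [0.6134 0.2879 0.423 ] toolz [1.    0.021 0.011] tooly [-0.021  1.    -0.001] toolx [ 0.011 -0.001 -1.   ]
dworld [ 0.0016 -0.1309 -0.142 ] now-frame shift [ 142.2 -130.7   -2.7] rot [0.006  0.011  0.0011] after-rot shift [ 142.  -130.9   -0.3] F [ 1.  -1.  -0.8] w 0.0001 j6 [ 0.44  0.61  0.62  1.57 -0.01  1.99]
```

View pics/s12c.png

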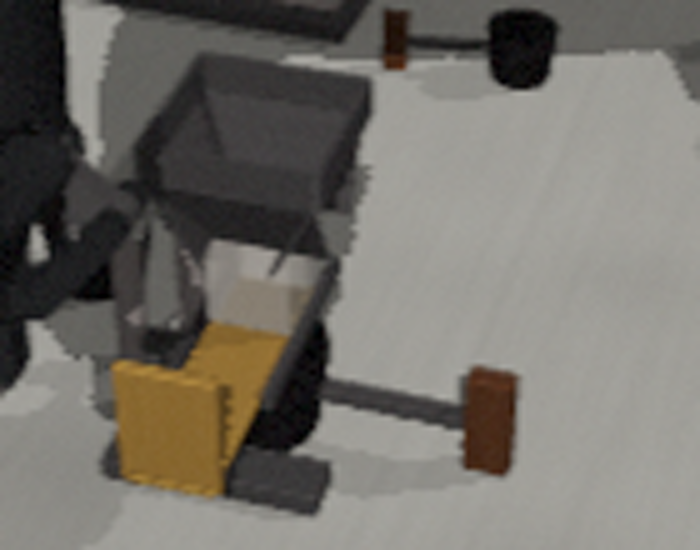

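View pics/t12c.png

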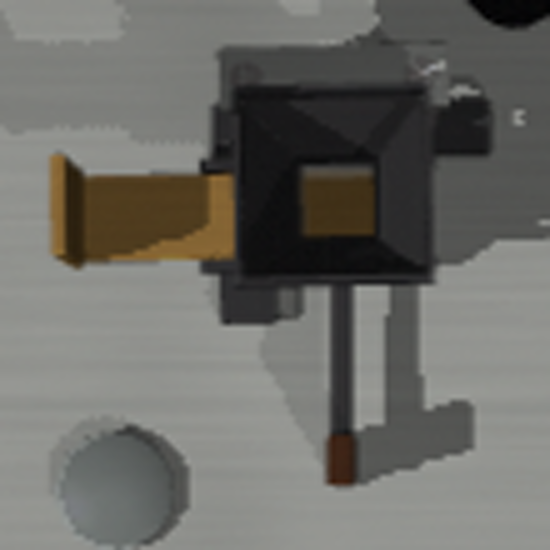

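View pics/t12.png

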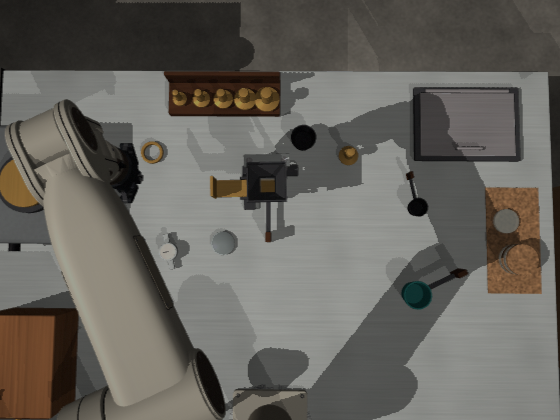

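The throat shows bare brass, the tab is back at its start place, the cup and block are unmoved and no balls lie on the counter. I'll hand the job in.

Run:
```python
from h import *
print(atz('top',200+341/5,145+440/5,.062))
print(bot.job_done())
```

```text
[0.50143086 0.00634616 0.062     ]
the job is handed in; nothing more can be done
None
```

I slid the large black long-handled cup into the fence corner, opened the shutter to its stop and shut it again, then lifted the arm clear. I handed the job in at about 17.4 s; no verdict was reported.

**Checks that agreed**
- **Cup position:** after I let go of it, the wrist view put it within about 1 mm of its place against the fence stop. The final views show the same placing, with the cup upright.
- **Shutter:** the fingers met about 30 N at both ends of travel, at finger positions matching fully open and fully shut. The tab is back in its starting place in the last pictures.
- **Balls:** with the shutter open, three or four were visible at cup-floor level through the throat. After shutting, the throat shows only bare brass, and no ball lies on the counter.
- **Other things on the counter:** none looks moved in the last top view.

**Checks that disagreed or stayed open**
- A quick last reading of the block from the top view gave x = 0.501 m, against 0.494 m expected. I put this down to a poorly chosen point on the block's top; corrected, it should match, but I did not measure it again.
- I could not see all five balls in the cup at once. That all are in it is inferred from the empty throat and the clear counter.

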